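# Empty the bead hopper with the hooked rod

### The job

Take the hooked rod by its handle and with its hook pull the hopper's slide gate open until all six beads have run down into the catch tray, then with the same hook push the gate fully shut and press it firmly, but not hard, into its rubber buffer. Then set the rod gently down on the bench and let go; keep your hand off the gate and leave the beads in the tray and everything else on the bench where it is.

Things in the scene. Friction and masses are not known exactly. Their poses are not given: they have to be found in the camera images.
- hopper: Fixed open-topped metal bead hopper on a plywood stand, 260 x 160 x 270 mm high. Origin on the bench under its throat; z up, +x away from the pull side: the gate is pulled along -x, roughly towards the robot. Beads drop onto a chute sloping to +x into the catch tray, inside x = 85 to 190, y = -55 to 55 mm of this frame, floor 6 mm above the bench, walls 60 mm. Bin front wall at x = -28 mm.
- guard (a point): Point midway between the top edges of two upright guard plates on the hopper's front, 192 mm above the bench. They run 35 mm each way from here along hopper x, inner faces 57 mm apart (y), and reach 66 mm down. The pull loop lies low between them, too deep for a gripper; the gap is open above and in front.
- gate (a joint): Flat steel slide gate under the throat. 0 = shut, just touching its rubber buffer; grows (m) as it is pulled along -x of the hopper, hard stop at 0.062; all beads are free from 0.045. Drags with about 4 N and stays where left. Pressed into the buffer (about 4 N per mm more) it reads below 0, bottoming at -0.006. A firm press is 10 to 25 N in all; 45 N is too hard. Hands must not touch it.
- pull_slot (a point): Centre of the opening of the gate's pull loop, level with the loop's top edges, 131 mm above the bench; moves with the gate, axes as the hopper's. The opening is 23 mm along x, from pull bar to rear lip, and 36 mm along y. Bar and lip are 16 mm high, below this level; free space 15 mm more below them. A hook let in 15 to 25 mm here pulls the bar (-x) or pushes the lip (+x).
- rod_handle (a point): Centre of the rod's wooden block handle, 90 (x) x 20 (y) x 44 (z) mm, gripped across y. An 8 mm steel rod leaves its front along +x, axis 14 mm above this point, and 150 mm ahead of this point bends straight down into the hook pin, 8 mm thick, tip 20 mm below this point. It stands level on the bench on the handle's underside, 22 mm below this point. 130 to 210 g, balanced near here.
- bead1_center (a point): Centre of one of the six pale stone beads, 20 mm diameter, 20 g; at the start all lie in one layer on the gate in the hopper's throat.
- bead2_center (a point): Centre of one of the six pale stone beads, 20 mm diameter, 20 g; at the start all lie in one layer on the gate in the hopper's throat.
- bead3_center (a point): Centre of one of the six pale stone beads, 20 mm diameter, 20 g; at the start all lie in one layer on the gate in the hopper's throat.
- bead4_center (a point): Centre of one of the six pale stone beads, 20 mm diameter, 20 g; at the start all lie in one layer on the gate in the hopper's throat.
- bead5_center (a point): Centre of one of the six pale stone beads, 20 mm diameter, 20 g; at the start all lie in one layer on the gate in the hopper's throat.
- bead6_center (a point): Centre of one of the six pale stone beads, 20 mm diameter, 20 g; at the start all lie in one layer on the gate in the hopper's throat.
- pliers: Bystander, to be left alone. Pliers with dark grips lying flat, 150 mm long, up to 16 mm high; origin under the middle.
- jar: Bystander, to be left alone. Closed jar, 64 mm across, 75 mm high; origin under its centre.
- mug: Bystander, to be left alone. White mug, 80 mm across, 90 mm high; origin under its centre.
- driver: Bystander, to be left alone. Screwdriver lying on the bench; origin at its underside.
- mandrel: Bystander, to be left alone. Steel ring mandrel, a slim upright cone 150 mm high on a 60 mm foot; origin under its centre.
- bench_block: Bystander, to be left alone. Dark steel bench block 65 x 65 x 20 mm; origin under its centre.
- bowl: Bystander, to be left alone. Dark steel bowl 90 mm across, 40 mm high; origin under its centre.
Mind the look-alikes: they are no part of the job. Of the things like the part that bears rod_handle, leave any that is green; of the rest the larger one is meant.

How it is judged:
On the way, in this order (a step that is already met when the one before it is completed fails the run):
1. the gate is pulled at least 25 mm open (value of joint gate above 0.025 m).
2. all six beads are in the catch tray (x of bead1_center in the frame of hopper between 0.08 and 0.195 m and y of bead1_center in the frame of hopper between -0.06 and 0.06 m and z of each of bead1_center, bead2_center, bead3_center, bead4_center, bead5_center, bead6_center in the frame of hopper below 0.055 m and x of bead2_center in the frame of hopper between 0.08 and 0.195 m and y of bead2_center in the frame of hopper between -0.06 and 0.06 m and x of bead3_center in the frame of hopper between 0.08 and 0.195 m and y of bead3_center in the frame of hopper between -0.06 and 0.06 m and x of bead4_center in the frame of hopper between 0.08 and 0.195 m and y of bead4_center in the frame of hopper between -0.06 and 0.06 m and x of bead5_center in the frame of hopper between 0.08 and 0.195 m and y of bead5_center in the frame of hopper between -0.06 and 0.06 m and x of bead6_center in the frame of hopper between 0.08 and 0.195 m and y of bead6_center in the frame of hopper between -0.06 and 0.06 m), for 0.2 s.
3. the gate is shut and pressed into its buffer by the rod with at least 8 N (value of joint gate below 0.003 m and contact force between rod and gate above 8 N), for 0.1 s.
At the end, for the whole second after the job is handed in: The gate is shut to within 3 mm, all six beads lie in the catch tray (inside its walls, bead centres below 55 mm), and the rod rests still and released on the bench (handle centre below 45 mm), clear of the hopper (all of step 2 and value of joint gate below 0.003 m and height (world z) of rod_handle below 0.045 m and linear speed of rod below 0.02 m/s and contact force between rod and hopper below 0.1 N); the robot touches nothing.
It fails at once if the hand or arm touches the gate (contact force between any of the fingers, the arm and gate above 0.5 N).
It fails at once if the rod loads the gate with more than 45 N (contact force between rod and gate above 45 N).
It fails at once if the rod is dropped (moves faster than 0.7 m/s within 50 mm of the bench) (linear speed of rod above 0.7 m/s and height (world z) of rod_handle below 0.072 m).
It fails at once if a bystander is moved by more than 30 mm (distance of any of pliers, jar, mug, driver, mandrel, bench_block, bowl from where it was at the start of the episode above 0.03 m).
It also fails if it takes over 58 s, if anything falls off the work surface, if the arm or the gripper's body presses on something with over 40 N, if the wrist force passes 120 N, or if a joint passes its speed limit or range.

### The arm

A 7-joint arm with a two-finger parallel gripper is mounted at the origin on the work surface. World frame = base frame: x ahead of the robot, y to its left, z up, the work surface at z = 0. Lengths are in m, angles in rad, forces in N, time in s.
With the tool pointing down it reaches from about 0.425 to 0.8 m from the base axis. Payload 8.3 kg.
Tool frame: the origin (TCP) lies at the very end of the fingers, on their centre line; the grasp point (between the pads) lies 19 mm behind it; x points along the fingers, z is the direction in which the jaws open and shut, and the axes are right-handed (so a half turn about x gives the same grasp; the last joint's range is limited). The gripper opens to 85 mm and grips with 20 to 120 N. Pads are 22 mm wide; open, the fingers measure 114 mm over their backs; the gripper's body (76 mm by 85 mm) begins 54 mm behind the grasp point. The pads swing forward as they close: fully open they stand 13 mm farther back than shut.
Start: joints at [1.23, 0.383, 0.016, 1.37, -0.006, 1.388, -0.046], TCP at [0.171, -0.601, 0.231] pointing down, gripper open.
Joint ranges: [-2.95, 2.95], [-0.25, 2.06], [-1.52, 1.56], [0.18, 2.33], [-1.44, 4.58], [0.02, 2.06], [-3.01, 3.01]. Speed limits (rad/s): [2.39, 2.39, 3.01, 3.01, 3.14, 3.14, 3.14].

### API

Orientations are given as a unit quaternion [w, x, y, z].
In Python, from workcell import sensors, viewer, job, nets gives the robot as it stands.
- The arm moves only by the tool servo_tool, never from a script. Its arguments are lists of equal length, an entry for each row: "offset": the shift along the tool's x, y, z in m, a list of three; "dr": the turn, a rotation vector about the tool's x, y, z in degrees, a list of three; "gripper": the opening in per cent of the stroke, from 0 (shut) to 100 (fully open). In form: {"offset": [[x, y, z], ...], "dr": [[wx, wy, wz], ...], "gripper": [gripper, ...]}. A call has 1 to 8 rows; each row is the pose to reach, as a shift and turn from the pose commanded when the call began, along the tool's axes at that moment; what a row does not reach only later rows make up. A row lasts 1/8 s, in which the tool goes at most 62.5 mm and 10.7 degrees, less where a joint would pass 70% of its speed; a pose out of reach is approached as far as the arm can. A call with a gripper value outside its range is refused whole. The fingers move at their own pace and stop on an object; "newtons" is the grip in N (left out, the last holds). Time passes only in rows, so rows that repeat a pose let the fingers close. It gives the time, the measured TCP pose, the force and the opening at its end, in the units of the state.
- sensors.get_state(): the state, without advancing time (a new reading comes with each control period).
- viewer.get_image(name): name is "scene" or "top" or "wrist"; returns a dict with "frame" (420x560x3 uint8, red, green, blue), "fx", "fy", "cx", "cy" (pixels), "cam_to_world" (4x4, takes a point from camera to world coordinates). Camera axes: x right, y down, z forward; pixel columns grow to the right and rows downward; lengths in m; the calibration is good to about 2 mm. A picture is of the moment at which its call begins. There is no depth.
- job.sign_off(): hands the job in, once; it reports no verdict.
Trained networks look in a picture, given as the dict that the camera call returned (one of the last four; its "shot" number tells which), for a name from the list of things; names that differ only in an ending like _2 or _b are one class to them, and where a whole thing is asked for, a point or a joint stands for the part that bears it (a point fixed in the world has none). Each returns a list of dicts, best first, with "p" (0 to 1); they miss things now and then, are a little off and sometimes report something else, mostly with a low value. They report only what shows in the picture. A call takes as long as a camera call. They do not tell look-alikes from the thing itself.
- nets.boxes_of(picture, query): "at" ([column, row] in pixels, amid what is visible of it).
- nets.silhouettes(picture, query): "region" (420x560 bool, what is visible of it) and "at" ([column, row] in pixels, amid what is visible of it).
The state is a dict: "time_s": time; "joint_positions": joint angles; "qd": joint speeds; "joint_efforts": joint torques, N m; "ee_pos": TCP position; "eef_rot": TCP orientation; "ft_force": force on the tool from outside, world axes, zero at the start; "moment": the same for the moment, N m; "finger_gap": opening from 0.0 (shut) to 1.0 (fully open).
Only numpy, scipy, OpenCV 4.12 (cv2) and the standard library are available. Lean on these libraries where they do the work, as an engineer would, in place of code of your own. Each camera call takes 0.05 s, during which the arm holds its last target.

## Working session

There is one attempt and no reset: what is moved stays moved. The work goes in short steps, Python scripts to look and compute and a tool call to move; the robot and the scene stay as the last step left them, time stands still between calls to the robot, and variables do not carry over. Pictures are saved under pics/ and viewed, and the job is handed in when it is done.

Besides the shell and the picture viewer there is one more tool, called after "Emit:" as name(argument=value, ...), one argument or row to a line, values as JSON. servo_tool: Moves the arm, as the interface text tells. Its arguments: {"type":"object","properties":{"offset":{"type":"array"},"dr":{"type":"array"},"gripper":{"type":"array"},"newtons":{"type":"number"}},"required":["offset","dr","gripper"]}

```bash
mkdir -p pics; ls
cat > h.py <<'E'
import numpy as np, cv2
from workcell import sensors, viewer, job, nets
def snap(n,f):
    p=viewer.get_image(n); cv2.imwrite('pics/'+f+'.png',p['frame'][:,:,::-1]); return p
def ray(p,uv):
    T=np.array(p['cam_to_world']); d=np.array([(uv[0]-p['cx'])/p['fx'],(uv[1]-p['cy'])/p['fy'],1.]); return T[:3,3],T[:3,:3]@d
def atz(p,uv,z):
    o,d=ray(p,uv); return o+d*(z-o[2])/d[2]
def proj(p,X):
    T=np.array(p['cam_to_world']); c=T[:3,:3].T@(np.array(X)-T[:3,3]); return np.array([c[0]/c[2]*p['fx']+p['cx'],c[1]/c[2]*p['fy']+p['cy']])
E
python3 - <<'E'
from h import *
s=sensors.get_state(); print(s)
for n in ['scene','top','wrist']:
    p=snap(n,n+'0'); print(n,p['fx'],p['cx'],p['cy'],np.round(p['cam_to_world'],3).tolist())
E
```

```text
pics
{'time_s': 0.0, 'joint_positions': array([ 1.23008895,  0.38424493,  0.0163612 ,  1.37113171, -0.00628747,
        1.38820433, -0.04651717]), 'qd': array([-3.27402935e-04,  1.45556233e-04, -5.97777216e-05, -1.20000171e-03,
        1.61685722e-03, -1.47898616e-04, -2.07005263e-03]), 'joint_efforts': array([-8.48413674e-04, -6.27599287e+01,  8.43478404e-01, -3.71825051e+01,
        1.63277413e-02,  1.43300317e-02, -3.87460474e-06]), 'ee_pos': array([ 0.17130705, -0.60055073,  0.23028471]), 'eef_rot': array([ 0.56386953,  0.42633896,  0.56498168, -0.42553723]), 'ft_force': array([-0.17771076, -0.12705307, -0.09803727]), 'moment': array([-0.02028794,  0.02828636,  0.05251364]), 'finger_gap': 0.999023798095282}
scene 490.74154481607354 279.2239376332984 211.75217399362077 [[0.575, 0.645, -0.504, 1.223], [0.818, -0.466, 0.338, -0.464], [-0.017, -0.606, -0.795, 1.161], [0.0, 0.0, 0.0, 1.0]]
top 510.12370942563746 278.89372325507475 211.05040980501457 [[0.021, -0.997, 0.076, 0.409], [-1.0, -0.022, -0.005, -0.006], [0.006, -0.076, -0.997, 1.681], [0.0, 0.0, 0.0, 1.0]]
wrist 328.98037383733543 285.31072425147374 213.60765159657424 [[0.274, -0.925, -0.264, 0.239], [-0.962, -0.264, -0.074, -0.581], [-0.001, 0.275, -0.962, 0.374], [0.0, 0.0, 0.0, 1.0]]
```

View pics/scene0.png

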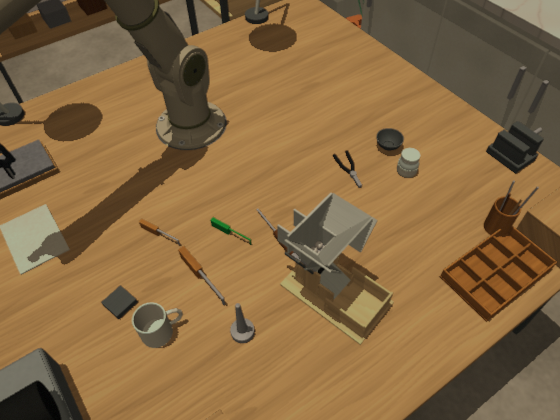

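View pics/top0.png

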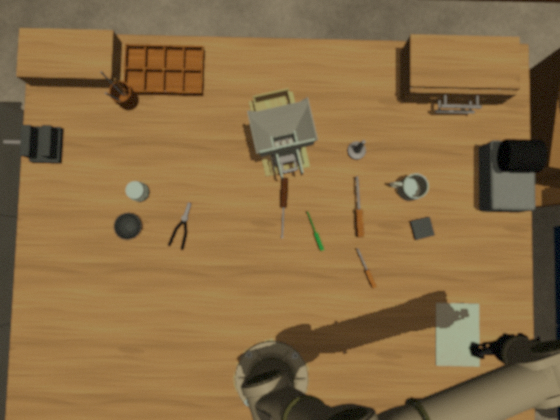

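View pics/wrist0.png

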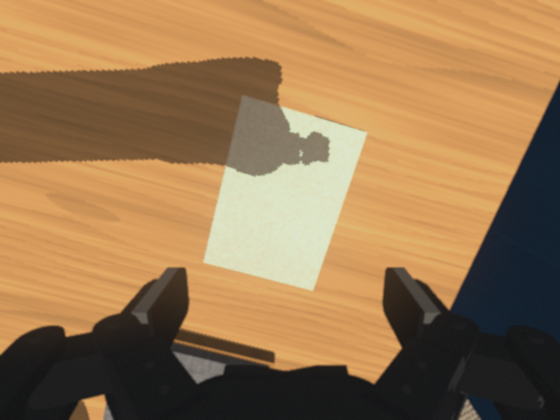

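Run:
```python
from h import *
p=viewer.get_image('scene'); t=viewer.get_image('top')
for n,q in (('s',p),('t',t)):
    for k in ['rod_handle','driver','hopper','gate','bead1_center','pull_slot','guard']:
        print(n,k,[(np.round(d['at']).tolist(),round(d['p'],2)) for d in nets.boxes_of(q,k)][:7])
f=p['frame'][:,:,::-1]
cv2.imwrite('pics/s_a.png',cv2.resize(f[190:340,120:320],None,fx=4,fy=4,interpolation=3))
cv2.imwrite('pics/s_b.png',cv2.resize(f[180:340,220:420],None,fx=4,fy=3.7,interpolation=3))
f=t['frame'][:,:,::-1]
cv2.imwrite('pics/t_a.png',cv2.resize(f[80:300,230:450],None,fx=2.7,fy=2.7,interpolation=3))
```

```text
s rod_handle [([196.0, 266.0], 0.67), ([228.0, 227.0], 0.59), ([155.0, 228.0], 0.53)]
s driver [([155.0, 323.0], 0.3)]
s hopper [([334.0, 271.0], 0.63)]
s gate [([296.0, 256.0], 0.55)]
s bead1_center []
s pull_slot [([298.0, 259.0], 0.54)]
s guard [([336.0, 271.0], 0.68)]
t rod_handle [([321.0, 238.0], 0.72), ([354.0, 218.0], 0.62), ([369.0, 277.0], 0.55), ([423.0, 226.0], 0.31)]
t driver [([283.0, 192.0], 0.65)]
t hopper [([281.0, 127.0], 0.92)]
t gate [([282.0, 128.0], 0.62), ([287.0, 160.0], 0.57)]
t bead1_center [([183.0, 232.0], 0.22)]
t pull_slot [([288.0, 161.0], 0.71)]
t guard [([278.0, 130.0], 0.9)]
```

View pics/s_a.png

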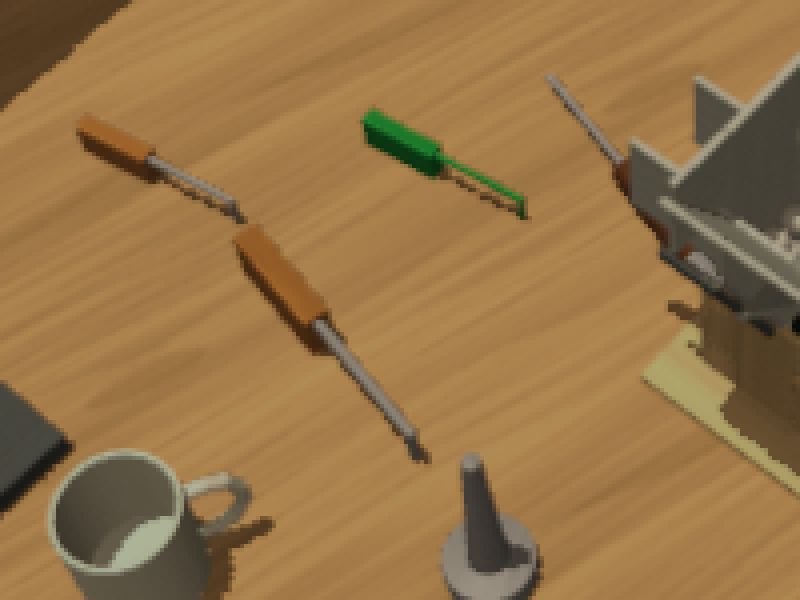

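View pics/s_b.png

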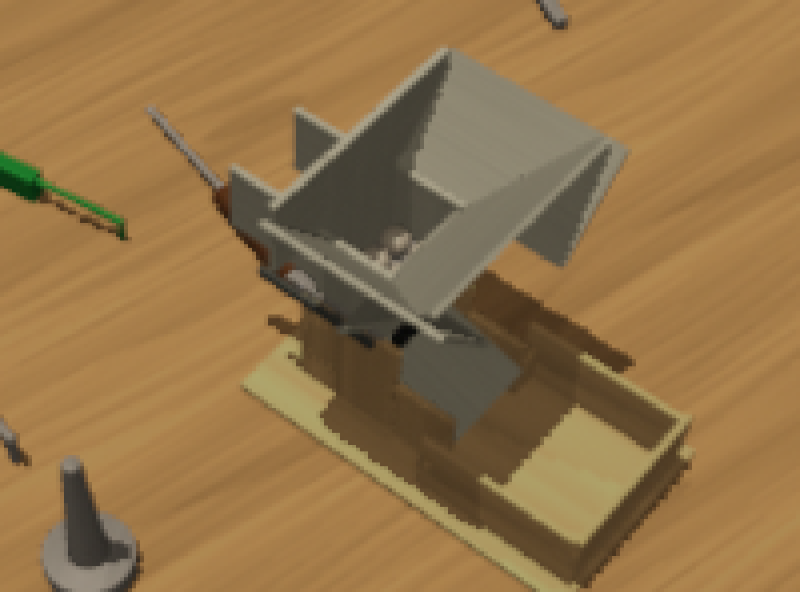

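View pics/t_a.png

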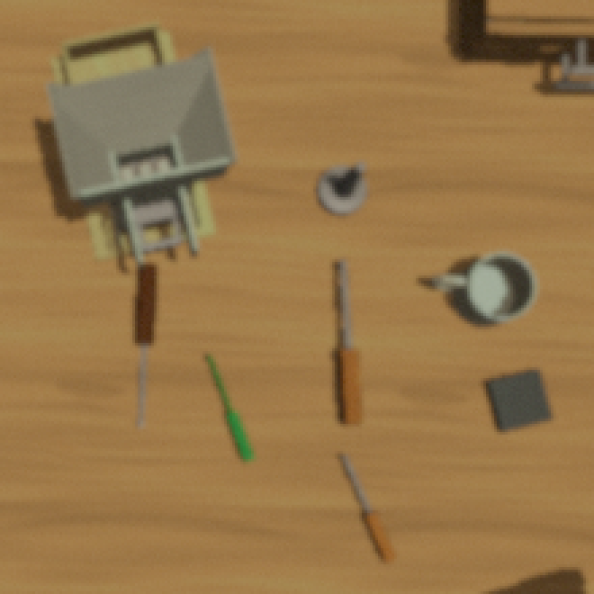

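Run:
```python
from h import *
t=viewer.get_image('top'); p=viewer.get_image('scene')
f=t['frame'][:,:,::-1]
cv2.imwrite('pics/t_b.png',cv2.resize(f[85:185,240:325],None,fx=6,fy=6,interpolation=2))
cv2.imwrite('pics/t_c.png',cv2.resize(f[170:245,335:385],None,fx=8,fy=8,interpolation=2))
f=p['frame'][:,:,::-1]
cv2.imwrite('pics/s_c.png',cv2.resize(f[240:310,170:235],None,fx=8,fy=8,interpolation=2))
cv2.imwrite('pics/s_d.png',cv2.resize(f[190:290,250:380],None,fx=6,fy=6,interpolation=2))
for n,q in (('t',t),('s',p)):
  for r in nets.silhouettes(q,'rod_handle'):
    m=r['region'].astype(np.uint8); ys,xs=np.nonzero(m); print(n,r['at'],r['p'],m.sum(),cv2.minAreaRect(np.c_[xs,ys].astype(np.float32)))
```

```text
t [354.6, 218.5] 0.8 238 ((357.5310363769531, 207.52760314941406), (59.13308334350586, 7.927473068237305), 86.633544921875)
t [315.2, 237.9] 0.67 155 ((314.2739562988281, 231.3972625732422), (42.13481140136719, 5.61797571182251), 69.44395446777344)
t [366.5, 279.0] 0.45 149 ((365.4048767089844, 269.04388427734375), (41.62644958496094, 5.866814613342285), 65.224853515625)
s [199.0, 265.8] 0.79 404 ((202.12196350097656, 275.4024353027344), (70.43437194824219, 9.68277359008789), 51.34019470214844)
s [223.8, 226.1] 0.76 241 ((230.78775024414062, 230.88211059570312), (46.136077880859375, 8.741572380065918), 29.05460548400879)
s [153.6, 227.4] 0.48 212 ((158.5, 231.00003051757812), (43.826927185058594, 8.497058868408203), 26.56505012512207)
s [320.2, 245.8] 0.47 39 ((318.7500305175781, 244.25003051757812), (5.656853675842285, 6.363961219787598), 45.0)
```

View pics/t_b.png

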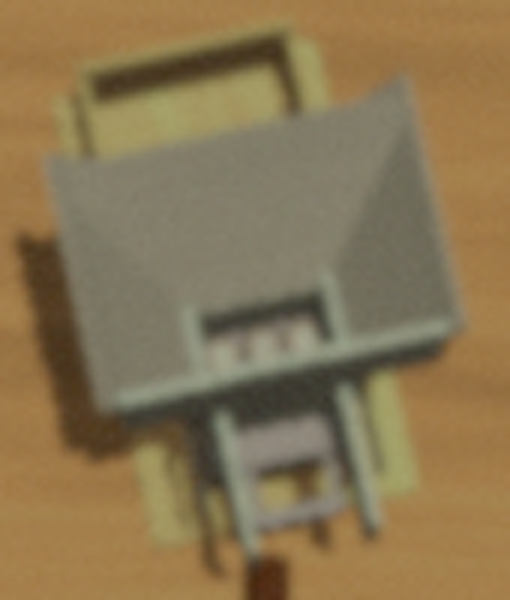

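View pics/t_c.png

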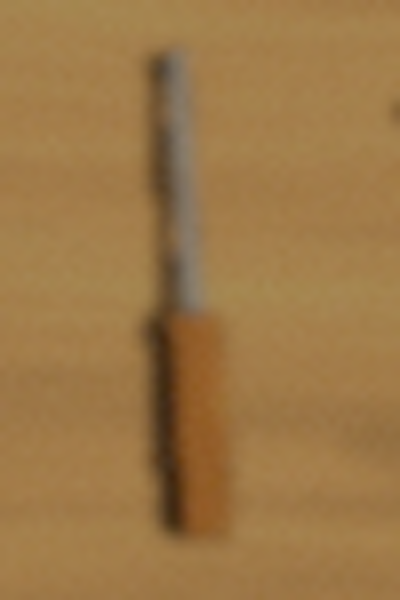

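View pics/s_c.png

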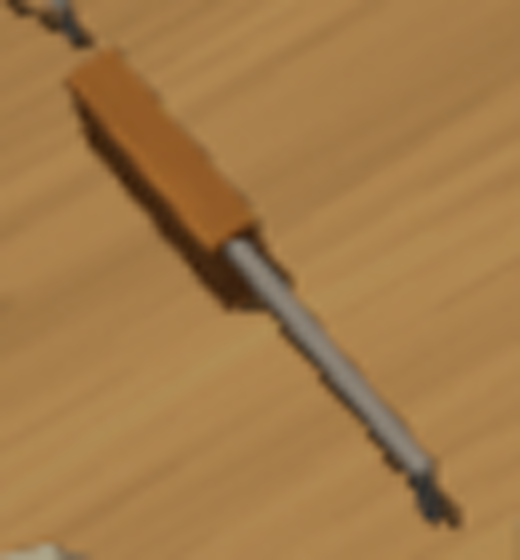

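View pics/s_d.png

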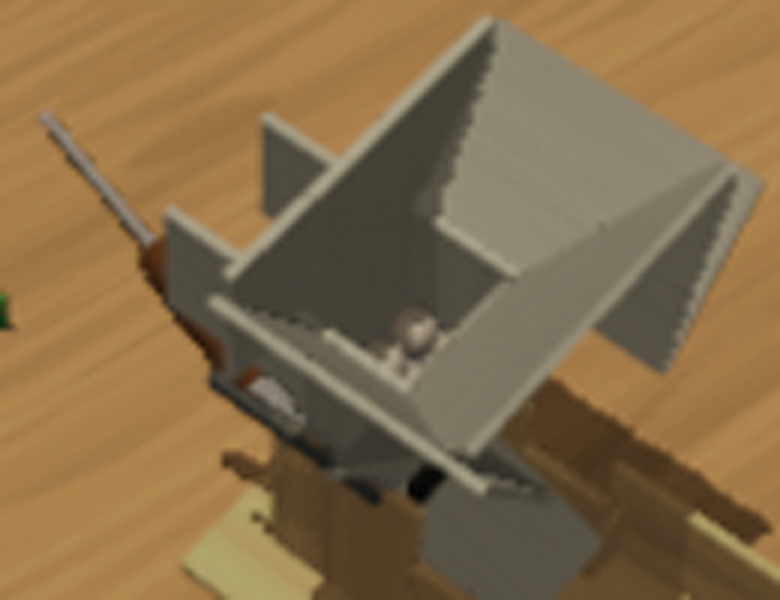

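```bash
cat > m.py <<'E'
from h import *
t=viewer.get_image('top'); p=viewer.get_image('scene')
def z(u,v,x0,y0,s): return [x0+(u+.5)/s-.5,y0+(v+.5)/s-.5]
def tb(u,v): return z(u,v,240,85,6)
def tc(u,v): return z(u,v,335,170,8)
def sc(u,v): return z(u,v,170,240,8)
def sd(u,v): return z(u,v,250,190,6)
E
python3 - <<'E'
from m import *
for n,c in dict(FR=(45,158),FL=(405,80),NL=(462,325),NR=(103,405)).items(): print('rim',n,atz(t,tb(*c),.27).round(4))
for n,c in dict(Ln=(250,553),Rn=(372,530),Lf=(222,412),Rf=(345,385)).items(): print('guard',n,atz(t,tb(*c),.192).round(4))
for n,c in dict(Ln=(262,120),Rn=(168,210)).items(): print('guard scene',n,atz(p,sd(*c),.192).round(4))
for n,c in dict(A=(490,20),B=(230,275),B2=(213,302),C=(480,490),D=(740,168)).items(): print('rim scene',n,atz(p,sd(*c),.27).round(4))
for n,c in dict(bl=(260,485),br=(345,470),bfl=(262,520),bfr=(345,507),lipR=(330,460),lipL=(245,468)).items(): print('slot',n,atz(t,tb(*c),.131).round(4))
print('rod top')
for n,c in dict(h_bl=(182,532),h_br=(230,532),h_fl=(170,312),h_fr=(217,312)).items(): print(n,atz(t,tc(*c),.044).round(4))
print('rod tip',atz(t,tc(175,50),.04).round(4))
for n,c in dict(h_bl=(70,82),h_br=(112,50),h_fl=(215,245),h_fr=(255,222)).items(): print(n,atz(p,sc(*c),.044).round(4))
print('rod tip',atz(p,sc(422,470),.04).round(4), atz(p,sc(235,245),.036))
E
```

```text
rim FR [0.7972 0.0827 0.27  ]
rim FL [ 0.8385 -0.0856  0.27  ]
rim NL [ 0.7222 -0.1143  0.27  ]
rim NR [0.6806 0.0526 0.27  ]
guard Ln [ 0.6238 -0.018   0.192 ]
guard Rn [ 0.6365 -0.0777  0.192 ]
guard Lf [ 0.6935 -0.0028  0.192 ]
guard Rf [ 0.7083 -0.0631  0.192 ]
guard scene Ln [ 0.6239 -0.0198  0.192 ]
guard scene Rn [ 0.6388 -0.0779  0.192 ]
rim scene A [0.6845 0.0458 0.27  ]
rim scene B [ 0.7232 -0.1074  0.27  ]
rim scene B2 [ 0.7293 -0.1194  0.27  ]
rim scene C [ 0.8476 -0.0899  0.27  ]
rim scene D [0.7957 0.0765 0.27  ]
slot bl [ 0.6678 -0.0229  0.131 ]
slot br [ 0.6765 -0.0662  0.131 ]
slot bfl [ 0.6498 -0.0243  0.131 ]
slot bfr [ 0.6574 -0.0666  0.131 ]
slot lipR [ 0.6815 -0.0584  0.131 ]
slot lipL [ 0.6764 -0.015   0.131 ]
rod top
h_bl [ 0.4588 -0.2673  0.044 ]
h_br [ 0.4592 -0.2866  0.044 ]
h_fl [ 0.5472 -0.2616  0.044 ]
h_fr [ 0.5476 -0.2806  0.044 ]
rod tip [ 0.6543 -0.2632  0.04  ]
h_bl [ 0.461 -0.286  0.044]
h_br [ 0.4578 -0.2681  0.044 ]
h_fl [ 0.5457 -0.2772  0.044 ]
h_fr [ 0.5458 -0.2622  0.044 ]
rod tip [ 0.654  -0.2635  0.04  ] [ 0.54477396 -0.27049571  0.036     ]
```

Run:
```python
from m import *
from scipy.spatial.transform import Rotation as R
s=sensors.get_state(); q=s['eef_rot']; M=R.from_quat([*q[1:],q[0]]).as_matrix(); print(M.round(3)); print(s['joint_positions'])
w=viewer.get_image('wrist'); T=np.array(w['cam_to_world'])
print('cam in tool',(M.T@(T[:3,3]-s['ee_pos'])).round(4)); print((M.T@T[:3,:3]).round(3))
for q in (t,p):
    for a in [(0.665,-.0402,.192)]: print(proj(q,a))
c,sn=np.cos(np.radians(14)),np.sin(np.radians(14))
for r in nets.boxes_of(t,'pull_slot')[:2]:
  x=atz(t,r['at'],.131); d=x[:2]-[.665,-.0402]; print('slot',x.round(4),'rel guard',(c*d[0]+sn*d[1]).round(4),(-sn*d[0]+c*d[1]).round(4))
f=t['frame'][:,:,::-1]
cv2.imwrite('pics/t_d.png',cv2.resize(f[145:180,268:310],None,fx=16,fy=16,interpolation=0))
```

```text
[[ 0.     0.962  0.274]
 [ 0.     0.274 -0.962]
 [-1.     0.    -0.   ]]
[ 1.23011811  0.38341432  0.01638558  1.37009654 -0.00632279  1.38819399
 -0.04649241]
cam in tool [-0.1434  0.0702 -0.0008]
[[-0.001 -0.275  0.962]
 [-0.001 -0.962 -0.275]
 [ 1.    -0.001  0.   ]]
[289.05915249 163.07030373]
[296.44571588 224.31760029]
slot [ 0.6779 -0.0423  0.131 ] rel guard 0.012 -0.0051
slot [0.5733 0.418  0.131 ] rel guard 0.0219 0.4668
```

View pics/t_d.png

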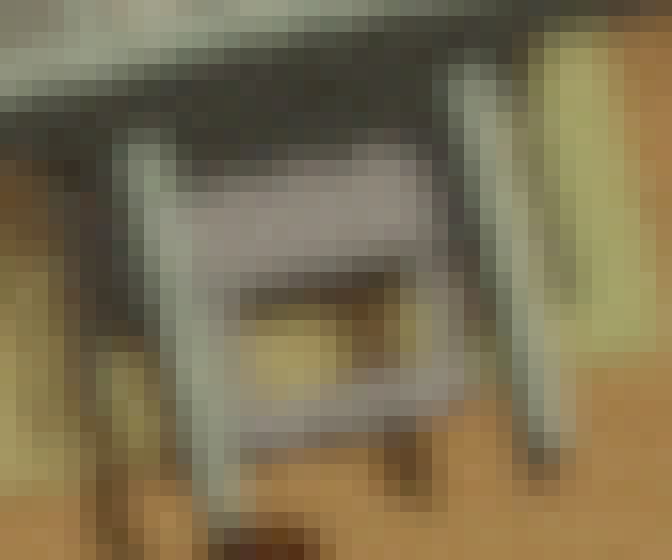

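Run:
```python
from m import *
c,sn=np.cos(np.radians(14)),np.sin(np.radians(14))
for a in [(336,332),(328,270),(344,394),(244,347),(428,318)]:
  x=atz(t,z(*a,268,145,16),.131); d=x[:2]-[.7275,-.0246]; print('slot',x.round(4),'hopper',(c*d[0]+sn*d[1]).round(4),(-sn*d[0]+c*d[1]).round(4))
s=sensors.get_state()
# grasp: handle centre, yaw 4.1
yaw=np.radians(4.1); h=np.array([.503,-.2735,0])
M=np.array([[0,.962,.274],[0,.274,-.962],[-1,0,0]])
for zt in (.10,.05,):
  print(zt,(M.T@(np.array([.503,-.2735,zt])-s['ee_pos'])).round(4))
```

```text
slot [ 0.6686 -0.0401  0.131 ] hopper -0.0609 -0.0008
slot [ 0.6806 -0.0383  0.131 ] hopper -0.0488 -0.002
slot [ 0.6567 -0.0419  0.131 ] hopper -0.0729 0.0004
slot [ 0.6653 -0.0225  0.131 ] hopper -0.0598 0.0171
slot [ 0.6717 -0.0577  0.131 ] hopper -0.0621 -0.0186
0.1 [ 0.1313  0.4087 -0.2242]
0.05 [ 0.1813  0.4087 -0.2242]
```

Emit:
servo_tool(
  offset=[
    [0.02,0.41,-0.224],
    [0.02,0.41,-0.224],
    [0.02,0.41,-0.224],
    [0.02,0.41,-0.224],
    [0.05,0.41,-0.224],
    [0.09,0.409,-0.224],
    [0.131,0.409,-0.224],
    [0.131,0.409,-0.224],
  ],
  dr=[
    [3,0,0],
    [6,0,0],
    [9,0,0],
    [11.8,0,0],
    [11.8,0,0],
    [11.8,0,0],
    [11.8,0,0],
    [11.8,0,0],
  ],
  gripper=[100,100,100,100,100,100,100,100],
)

```text
time_s: 2.55
ee_pos: [0.5025, -0.2745, 0.1023]
eef_rot: [0.518, 0.482, 0.517, -0.482]
ft_force: [-0.2, -0.1, -0.3]
finger_gap: 1.004
```

Run:
```python
from h import *
w=snap('wrist','w1'); s=sensors.get_state(); print(s['ee_pos'],s['qd'].round(3))
a=np.radians(4.1);u=np.array([np.cos(a),np.sin(a),0]);v=np.array([-u[1],u[0],0]);c=np.array([.503,-.2735,0])
for n,X in dict(fl=c+.045*u+.01*v+[0,0,.044],fr=c+.045*u-.01*v+[0,0,.044],bl=c-.045*u+.01*v+[0,0,.044],tip=c+.154*u+[0,0,.036]).items(): print(n,proj(w,X).round(1))
```

```text
[ 0.50443184 -0.26578443  0.09626076] [ 0.023 -0.033 -0.014  0.03  -0.047  0.115  0.137]
fl [268.6 161.4]
fr [301.4 161.4]
bl [270.4 293.5]
tip [284.9 -42.1]
```

View pics/w1.png

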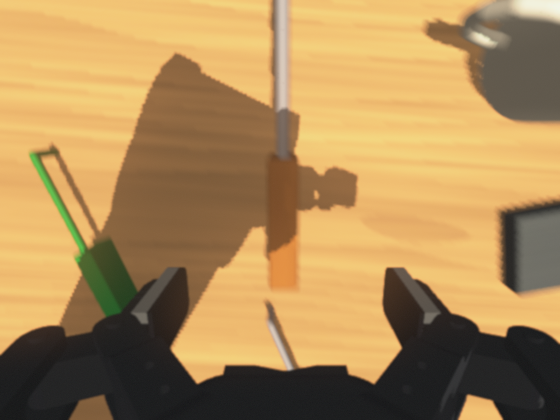

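Run:
```python
from h import *
s=sensors.get_state(); print(s['ee_pos'],s['time_s'],s['qd'].round(3))
w=viewer.get_image('wrist'); s=sensors.get_state(); print(s['ee_pos'],s['time_s'],s['qd'].round(3),np.array(w['cam_to_world'])[:3,3])
w=snap('wrist','w2'); s=sensors.get_state(); print(s['ee_pos'],s['time_s'],s['qd'].round(3),np.array(w['cam_to_world'])[:3,3])
f=w['frame'].astype(int); 
m=((f[:,:,0]-f[:,:,2])>90)&(f[:,:,1]<f[:,:,0]*.65)
m[:,:240]=0;m[:,330:]=0; m=m.astype(np.uint8)
n,l,st,ce=cv2.connectedComponentsWithStats(m); i=1+st[1:,4].argmax(); print(st[i],ce[i])
ys,xs=np.nonzero(l==i); r=cv2.minAreaRect(np.c_[xs,ys].astype(np.float32)); print(r)
for b in cv2.boxPoints(r): print(b, atz(w,b,.044).round(4))
a=np.radians(4.1);u=np.array([np.cos(a),np.sin(a),0]);v=np.array([-u[1],u[0],0]);c=np.array([.503,-.2735,0])
for n,X in dict(fl=c+.045*u+.01*v+[0,0,.044],fr=c+.045*u-.01*v+[0,0,.044],bl=c-.045*u+.01*v+[0,0,.044]).items(): print(n,proj(w,X).round(1))
```

```text
[ 0.50443184 -0.26578443  0.09626076] 2.6 [ 0.023 -0.033 -0.014  0.03  -0.047  0.115  0.137]
[ 0.50265632 -0.26773164  0.0980743 ] 2.65 [ 0.053 -0.053  0.065 -0.042  0.007  0.064  0.07 ] [ 0.5746451  -0.26037588  0.23948959]
[ 0.50175146 -0.27131346  0.10019497] 2.7 [ 0.047 -0.044  0.057 -0.037  0.012  0.022  0.025] [ 0.57305608 -0.26224154  0.24118276]
[ 282  223   30   74 1625] [297.17723077 266.48307692]
((296.5, 259.5), (73.0, 29.0), 90.0)
[282. 223.] [ 0.5097 -0.2639  0.044 ]
[311. 223.] [ 0.5112 -0.2821  0.044 ]
[311. 296.] [ 0.4599 -0.2873  0.044 ]
[282. 296.] [ 0.4582 -0.2679  0.044 ]
fl [280.9 162.9]
fr [314.4 163.2]
bl [280.2 297. ]
```

Emit:
servo_tool(
  offset=[
    [0.0,0,0],
    [0.02,0,0],
    [0.04,0,0],
    [0.06,0,0],
    [0.075,0,0],
    [0.085,0,0],
    [0.088,0,0],
    [0.088,0,0],
  ],
  dr=[
    [0,0,0],
    [0,0,0],
    [0,0,0],
    [0,0,0],
    [0,0,0],
    [0,0,0],
    [0,0,0],
    [0,0,0],
  ],
  gripper=[100,100,100,100,100,100,100,100],
)

```text
time_s: 3.7
ee_pos: [0.5014, -0.2757, 0.0152]
eef_rot: [0.518, 0.482, 0.517, -0.482]
ft_force: [-0.2, 1.3, 0.3]
finger_gap: 1.003
```

Emit:
servo_tool(
  offset=[
    [0,0,0],
    [0,0,0],
    [0,0,0],
    [0,0,0],
    [0,0,0],
    [0,0,0],
  ],
  dr=[
    [0,0,0],
    [0,0,0],
    [0,0,0],
    [0,0,0],
    [0,0,0],
    [0,0,0],
  ],
  gripper=[60,15,15,15,15,15],
  newtons=100,
)

```text
time_s: 4.45
ee_pos: [0.5015, -0.2756, 0.0153]
eef_rot: [0.518, 0.482, 0.517, -0.482]
ft_force: [-0.3, 0.9, 5.1]
finger_gap: 0.212
```

Emit:
servo_tool(
  offset=[
    [-0.02,0,0],
    [-0.05,0,0],
    [-0.09,0,0],
    [-0.13,0,0],
    [-0.17,0,0],
    [-0.2,0,0],
    [-0.21,0,0],
    [-0.21,0,0],
  ],
  dr=[
    [0,0,0],
    [0,0,0],
    [0,0,0],
    [0,0,0],
    [0,0,0],
    [0,0,0],
    [0,0,0],
    [0,0,0],
  ],
  gripper=[15,15,15,15,15,15,15,15],
)

```text
time_s: 5.45
ee_pos: [0.501, -0.2755, 0.2242]
eef_rot: [0.517, 0.482, 0.518, -0.482]
ft_force: [-0.1, -0.7, -3.0]
finger_gap: 0.218
```

Emit:
servo_tool(
  offset=[
    [0,0.003,-0.02],
    [0,0.009,-0.05],
    [0,0.015,-0.09],
    [0,0.02,-0.13],
    [0,0.027,-0.16],
    [0,0.031,-0.185],
    [0,0.0335,-0.196],
    [0,0.0335,-0.196],
  ],
  dr=[
    [-1,0,0],
    [-3,0,0],
    [-5,0,0],
    [-7,0,0],
    [-9,0,0],
    [-9.9,0,0],
    [-9.9,0,0],
    [-9.9,0,0],
  ],
  gripper=[15,15,15,15,15,15,15,15],
)

```text
time_s: 6.45
ee_pos: [0.5206, -0.0774, 0.2248]
eef_rot: [0.557, 0.435, 0.557, -0.435]
ft_force: [0.1, -0.3, -2.2]
finger_gap: 0.218
```

Run:
```python
from h import *
from scipy.spatial.transform import Rotation as R
import time
for i in range(6): viewer.get_image('top')
w=snap('wrist','w3'); t=snap('top','t3'); p=snap('scene','s3')
s=sensors.get_state(); print(s['ee_pos'],s['time_s'],s['qd'].round(3),s['ft_force'],s['finger_gap'])
q=s['eef_rot'];print(R.from_quat([*q[1:],q[0]]).as_matrix().round(3))
f=t['frame'][:,:,::-1]
cv2.imwrite('pics/t3z.png',cv2.resize(f[120:220,240:340],None,fx=6,fy=6,interpolation=2))
f=p['frame'][:,:,::-1]
cv2.imwrite('pics/s3z.png',cv2.resize(f[150:290,210:340],None,fx=4.2,fy=4.2,interpolation=2))
```

```text
[ 0.52047908 -0.07813227  0.22489427] 6.9 [-0.001 -0.002 -0.004 -0.001 -0.     0.     0.001] [-0.67517142  0.36469288 -2.74463096] 0.21434961231899477
[[ 0.     0.97   0.241]
 [ 0.     0.241 -0.97 ]
 [-1.     0.    -0.   ]]
```

View pics/w3.png

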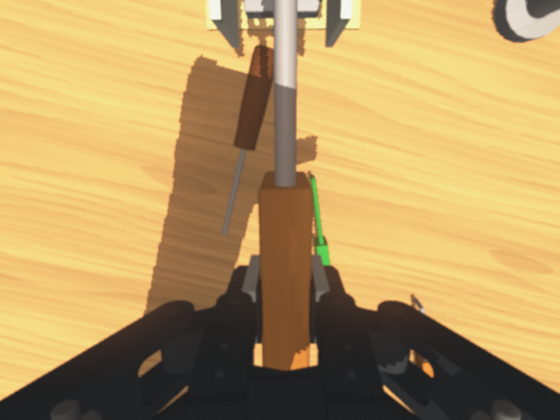

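View pics/t3z.png

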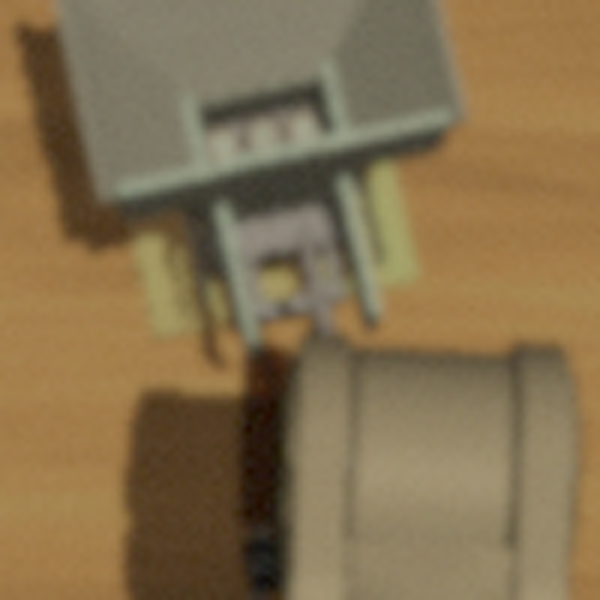

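View pics/s3z.png

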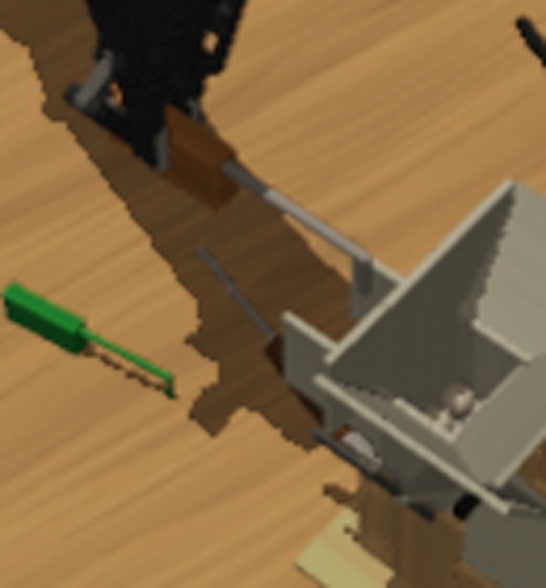

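Run:
```python
from m import *
x=atz(p,z(368,255,210,150,4.2),.248); print('bend outer',x, 'pin c est',x[:2]-.004*np.array([.97,.242]))
x=atz(p,z(232,165,210,150,4.2),.2456); print('rod leaves handle',x)
w=viewer.get_image('wrist')
c=np.array([.5205,-.0775]);u=np.array([.97,.242])
print('expected pin',c+.15*u)
for n,X in dict(gL=[.630,-.048],).items(): print(proj(w,[*X,.192]))
for a in [(285,185),(285,5)]: print(atz(w,a,.2456))
# guard plates in wrist: bottom ends
for a in [(220,5),(350,5),(238,45),(330,45)]: print('g',atz(w,a,.192).round(4),atz(w,a,.126).round(4))
```

```text
bend outer [ 0.66575735 -0.0392198   0.248     ] pin c est [ 0.66187735 -0.0401878 ]
rod leaves handle [ 0.56521247 -0.06293434  0.2456    ]
expected pin [ 0.666  -0.0412]
[281.575538    25.64908894]
[ 0.5652723  -0.06579758  0.2456    ]
[ 0.62350552 -0.05133032  0.2456    ]
g [ 0.6314 -0.0177  0.192 ] [ 0.6476 -0.0019  0.126 ]
g [ 0.6463 -0.0773  0.192 ] [ 0.6679 -0.0837  0.126 ]
g [ 0.6167 -0.0294  0.192 ] [ 0.6273 -0.018   0.126 ]
g [ 0.6275 -0.0729  0.192 ] [ 0.6422 -0.0776  0.126 ]
```

Emit:
servo_tool(
  offset=[
    [0.01,0.003,0],
    [0.03,0.003,0],
    [0.05,0.003,0],
    [0.065,0.003,0],
    [0.073,0.003,0],
    [0.073,0.003,0],
  ],
  dr=[
    [0,0,0],
    [0,0,0],
    [0,0,0],
    [0,0,0],
    [0,0,0],
    [0,0,0],
  ],
  gripper=[15,15,15,15,15,15],
)

```text
time_s: 7.8
ee_pos: [0.5232, -0.0769, 0.1515]
eef_rot: [0.557, 0.435, 0.558, -0.435]
ft_force: [-0.4, 0.0, -1.8]
finger_gap: 0.217
```

Run:
```python
from h import *
t=snap('top','t4'); p=snap('scene','s4')
s=sensors.get_state(); print(s['ee_pos'],s['time_s'],s['ft_force'])
f=t['frame'][:,:,::-1]
cv2.imwrite('pics/t4z.png',cv2.resize(f[140:190,265:315],None,fx=12,fy=12,interpolation=2))
f=p['frame'][:,:,::-1]
cv2.imwrite('pics/s4z.png',cv2.resize(f[180:280,240:340],None,fx=6,fy=6,interpolation=2))
```

```text
[ 0.52384868 -0.07692526  0.15249671] 7.9 [-0.43885667 -0.08477727 -0.61535254]
```

View pics/t4z.png

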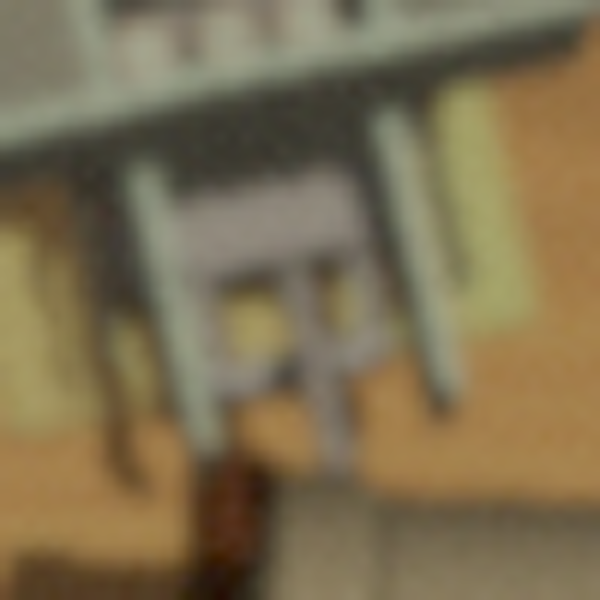

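View pics/s4z.png

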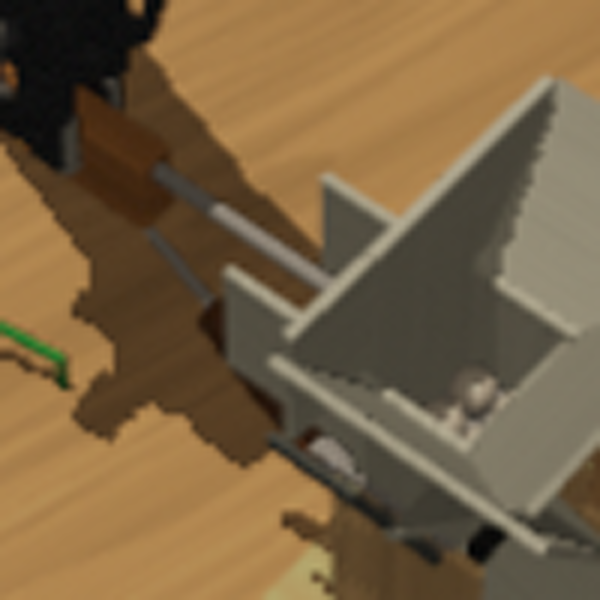

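Run:
```python
from h import *
t=viewer.get_image('top')
x=atz(t,(289.1,161.3),.176);print(x, x[:2]-.004*np.array([.97,.242]))
for c in [(.668,-.0402,.131),(.6715,-.0392,.176)]: print(((proj(t,c)-[265,140]+.5)*12).round(0))
```

```text
[ 0.6730899  -0.04058003  0.176     ] [ 0.6692099  -0.04154803]
[289. 312.]
[290. 268.]
```

Emit:
servo_tool(
  offset=[
    [0.006,0,0],
    [0.012,0,0],
    [0.018,0,0],
    [0.023,0,0],
    [0.028,0,0],
    [0.028,0,0],
    [0.028,0,0],
  ],
  dr=[
    [0,0,0],
    [0,0,0],
    [0,0,0],
    [0,0,0],
    [0,0,0],
    [0,0,0],
    [0,0,0],
  ],
  gripper=[15,15,15,15,15,15,15],
)

```text
time_s: 8.82
ee_pos: [0.5235, -0.0769, 0.1241]
eef_rot: [0.557, 0.435, 0.557, -0.435]
ft_force: [-0.1, -0.2, -1.8]
finger_gap: 0.219
```

Run:
```python
from h import *
t=snap('top','t5')
s=sensors.get_state(); print(s['ee_pos'],s['time_s'],s['ft_force'],s['moment'])
f=t['frame'][:,:,::-1]
cv2.imwrite('pics/t5z.png',cv2.resize(f[140:190,265:315],None,fx=12,fy=12,interpolation=2))
```

```text
[ 0.52357471 -0.07691328  0.12411521] 8.875 [-0.03171236 -0.36000375 -1.93353988] [ 0.03702886  0.01731651 -0.01629437]
```

View pics/t5z.png

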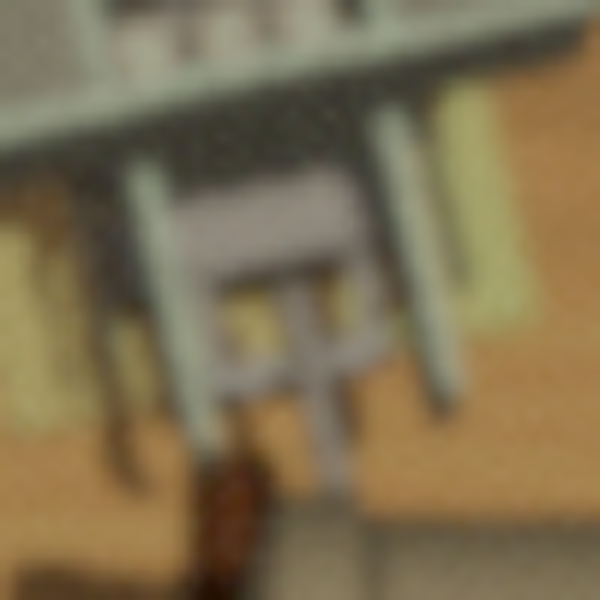

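Emit:
servo_tool(
  offset=[
    [0,-0.006,0],
    [0,-0.014,0],
    [0,-0.023,0],
    [0,-0.032,0],
    [0,-0.041,0],
    [0,-0.05,0],
    [0,-0.059,0],
    [0,-0.061,0],
  ],
  dr=[
    [0,0,0],
    [0,0,0],
    [0,0,0],
    [0,0,0],
    [0,0,0],
    [0,0,0],
    [0,0,0],
    [0,0,0],
  ],
  gripper=[15,15,15,15,15,15,15,15],
)

```text
time_s: 9.88
ee_pos: [0.4637, -0.0919, 0.1241]
eef_rot: [0.557, 0.435, 0.557, -0.435]
ft_force: [4.4, 1.5, -2.4]
finger_gap: 0.214
```

Emit:
servo_tool(
  offset=[
    [0,0,0],
    [0,0,0],
    [0,0,0],
    [0,0,0],
  ],
  dr=[
    [0,0,0],
    [0,0,0],
    [0,0,0],
    [0,0,0],
  ],
  gripper=[15,15,15,15],
)

```text
time_s: 10.38
ee_pos: [0.464, -0.0917, 0.1237]
eef_rot: [0.557, 0.435, 0.558, -0.435]
ft_force: [-0.2, 0.4, -1.3]
finger_gap: 0.217
```

Run:
```python
from h import *
t=snap('top','t6'); p=snap('scene','s6')
s=sensors.get_state(); print(s['ee_pos'],s['time_s'],s['ft_force'],s['moment'])
f=t['frame'][:,:,::-1]
cv2.imwrite('pics/t6z.png',cv2.resize(f[85:195,245:335],None,fx=5.4,fy=5.4,interpolation=2))
f=p['frame'][:,:,::-1]
cv2.imwrite('pics/s6z.png',cv2.resize(f[190:340,250:400],None,fx=4,fy=4,interpolation=2))
for n,q in (('t',t),('s',p)): print(n,[(np.round(d['at']).tolist(),round(d['p'],2)) for d in nets.boxes_of(q,'bead1_center')])
```

```text
[ 0.46407101 -0.09172742  0.12375194] 10.475 [-0.05264354 -0.31238714 -2.00672146] [ 0.04589446 -0.01959695 -0.02982971]
t []
s []
```

View pics/t6z.png

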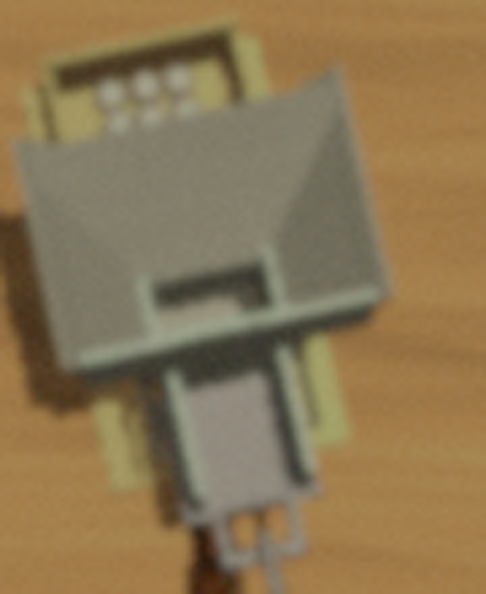

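View pics/s6z.png

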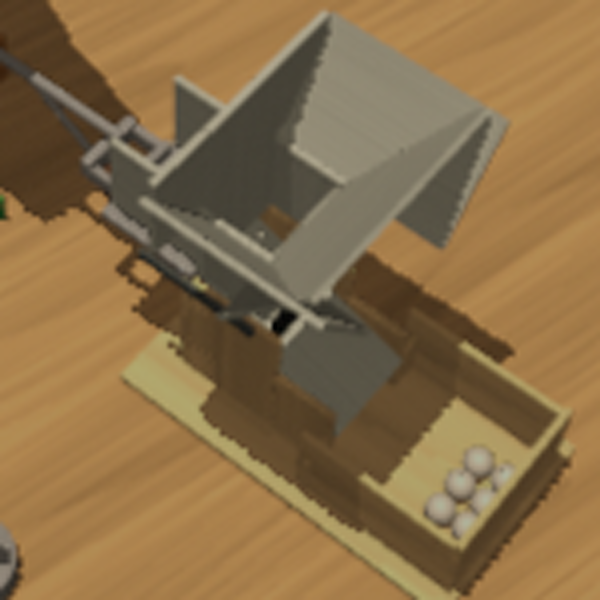

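Emit:
servo_tool(
  offset=[
    [0,0.008,0],
    [0,0.016,0],
    [0,0.024,0],
    [0,0.033,0],
    [0,0.042,0],
    [0,0.051,0],
    [0,0.057,0],
    [0,0.06,0],
  ],
  dr=[
    [0,0,0],
    [0,0,0],
    [0,0,0],
    [0,0,0],
    [0,0,0],
    [0,0,0],
    [0,0,0],
    [0,0,0],
  ],
  gripper=[15,15,15,15,15,15,15,15],
)

```text
time_s: 11.58
ee_pos: [0.5228, -0.077, 0.1238]
eef_rot: [0.557, 0.435, 0.557, -0.435]
ft_force: [-3.8, -0.9, -0.3]
finger_gap: 0.218
```

Emit:
servo_tool(
  offset=[
    [0,0.001,0],
    [0,0.002,0],
    [0,0.003,0],
    [0,0.003,0],
  ],
  dr=[
    [0,0,0],
    [0,0,0],
    [0,0,0],
    [0,0,0],
  ],
  gripper=[15,15,15,15],
)

```text
time_s: 12.08
ee_pos: [0.5254, -0.0764, 0.1239]
eef_rot: [0.557, 0.435, 0.557, -0.435]
ft_force: [-3.8, -0.3, -0.5]
finger_gap: 0.216
```

Emit:
servo_tool(
  offset=[
    [0,0.001,0],
    [0,0.002,0],
    [0,0.003,0],
    [0,0.004,0],
    [0,0.004,0],
  ],
  dr=[
    [0,0,0],
    [0,0,0],
    [0,0,0],
    [0,0,0],
    [0,0,0],
  ],
  gripper=[15,15,15,15,15],
)

```text
time_s: 12.7
ee_pos: [0.5294, -0.0754, 0.1239]
eef_rot: [0.557, 0.435, 0.557, -0.435]
ft_force: [-3.1, 0.2, -1.0]
finger_gap: 0.216
```

Emit:
servo_tool(
  offset=[
    [0,0.001,0],
    [0,0.002,0],
    [0,0.002,0],
  ],
  dr=[
    [0,0,0],
    [0,0,0],
    [0,0,0],
  ],
  gripper=[15,15,15],
)

```text
time_s: 13.08
ee_pos: [0.5313, -0.0749, 0.1239]
eef_rot: [0.557, 0.435, 0.557, -0.435]
ft_force: [-3.7, -0.3, -0.3]
finger_gap: 0.215
```

Run:
```python
from h import *
t=snap('top','t7')
s=sensors.get_state(); print(s['ee_pos'],s['time_s'],s['ft_force'],s['moment'])
f=t['frame'][:,:,::-1]
cv2.imwrite('pics/t7z.png',cv2.resize(f[140:190,265:315],None,fx=12,fy=12,interpolation=2))
```

```text
[ 0.53132074 -0.07495205  0.12392624] 13.125 [-3.85884467 -0.90710897 -1.11072407] [-0.00166247  0.6413771   0.08739832]
```

View pics/t7z.png

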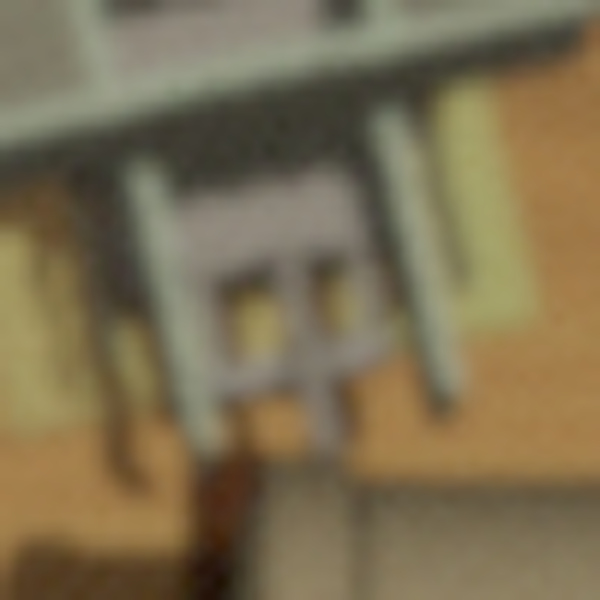

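Emit:
servo_tool(
  offset=[
    [0,0.001,0],
    [0,0.002,0],
    [0,0.002,0],
  ],
  dr=[
    [0,0,0],
    [0,0,0],
    [0,0,0],
  ],
  gripper=[15,15,15],
)

```text
time_s: 13.5
ee_pos: [0.5333, -0.0745, 0.1239]
eef_rot: [0.557, 0.435, 0.557, -0.435]
ft_force: [-3.4, -0.4, -0.4]
finger_gap: 0.216
```

Emit:
servo_tool(
  offset=[
    [0,0.001,0],
    [0,0.002,0],
    [0,0.002,0],
  ],
  dr=[
    [0,0,0],
    [0,0,0],
    [0,0,0],
  ],
  gripper=[15,15,15],
)

```text
time_s: 13.88
ee_pos: [0.5352, -0.074, 0.1239]
eef_rot: [0.557, 0.435, 0.557, -0.435]
ft_force: [-3.2, -0.6, -1.2]
finger_gap: 0.219
```

Emit:
servo_tool(
  offset=[
    [0,0.001,0],
    [0,0.002,0],
    [0,0.002,0],
  ],
  dr=[
    [0,0,0],
    [0,0,0],
    [0,0,0],
  ],
  gripper=[15,15,15],
)

```text
time_s: 14.25
ee_pos: [0.5364, -0.0737, 0.1237]
eef_rot: [0.557, 0.435, 0.558, -0.436]
ft_force: [-7.5, -1.1, 1.0]
finger_gap: 0.216
```

Run:
```python
from h import *
t=snap('top','t8');w=snap('wrist','w8')
s=sensors.get_state(); print(s['ee_pos'],s['time_s'],s['ft_force'],s['moment'])
f=t['frame'][:,:,::-1]
a=cv2.imread('pics/t5.png')
cv2.imwrite('pics/t8z.png',cv2.resize(np.hstack([a[140:190,268:308],f[140:190,268:308]]),None,fx=10,fy=10,interpolation=2))
```

```text
[ 0.53634809 -0.07370407  0.12371581] 14.35 [-6.46016206  0.07292814  0.42485524] [-0.04164729  1.23045008  0.10158587]
```

View pics/t8z.png

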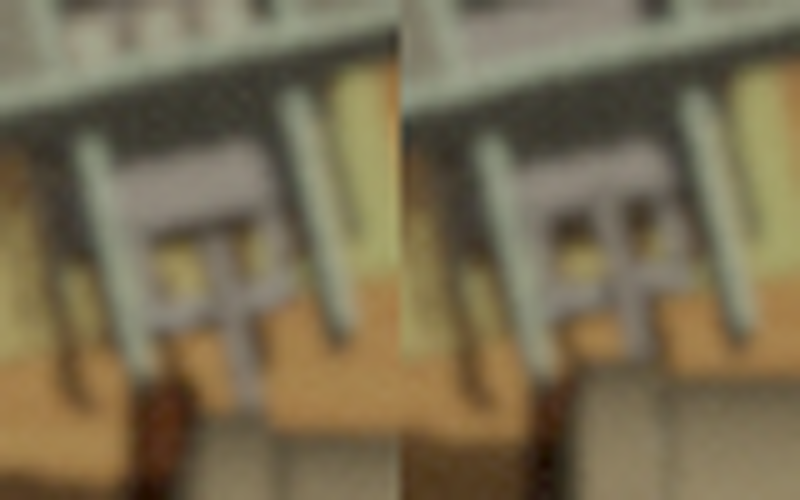

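View pics/w8.png

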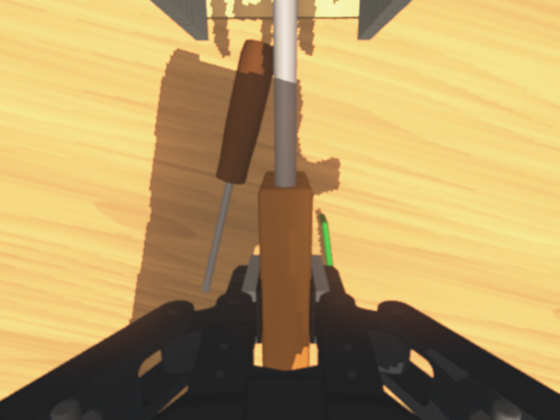

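Emit:
servo_tool(
  offset=[
    [0,0.001,0],
    [0,0.0015,0],
    [0,0.0015,0],
  ],
  dr=[
    [0,0,0],
    [0,0,0],
    [0,0,0],
  ],
  gripper=[15,15,15],
)

```text
time_s: 14.72
ee_pos: [0.537, -0.0736, 0.1235]
eef_rot: [0.556, 0.435, 0.558, -0.436]
ft_force: [-10.6, -1.5, 2.1]
finger_gap: 0.222
```

Emit:
servo_tool(
  offset=[
    [0,0.001,0],
    [0,0.002,0],
    [0,0.0025,0],
    [0,0.0025,0],
  ],
  dr=[
    [0,0,0],
    [0,0,0],
    [0,0,0],
    [0,0,0],
  ],
  gripper=[15,15,15,15],
)

```text
time_s: 15.22
ee_pos: [0.5384, -0.0733, 0.1233]
eef_rot: [0.556, 0.434, 0.558, -0.437]
ft_force: [-15.2, -2.7, 4.2]
finger_gap: 0.218
```

Run:
```python
from h import *
t=snap('top','t9')
s=sensors.get_state(); print(s['ee_pos'],s['time_s'],s['ft_force'],s['moment'],s['eef_rot'])
f=t['frame'][:,:,::-1]
a=cv2.imread('pics/t8.png')
cv2.imwrite('pics/t9z.png',cv2.resize(np.hstack([a[140:190,268:308],f[140:190,268:308]]),None,fx=10,fy=10,interpolation=2))
```

```text
[ 0.53835596 -0.07334078  0.1232989 ] 15.275 [-14.57357167  -2.92666665   5.21274965] [-0.25379294  2.61832879  0.27007675] [ 0.55582935  0.43407338  0.55841447 -0.43681496]
```

View pics/t9z.png

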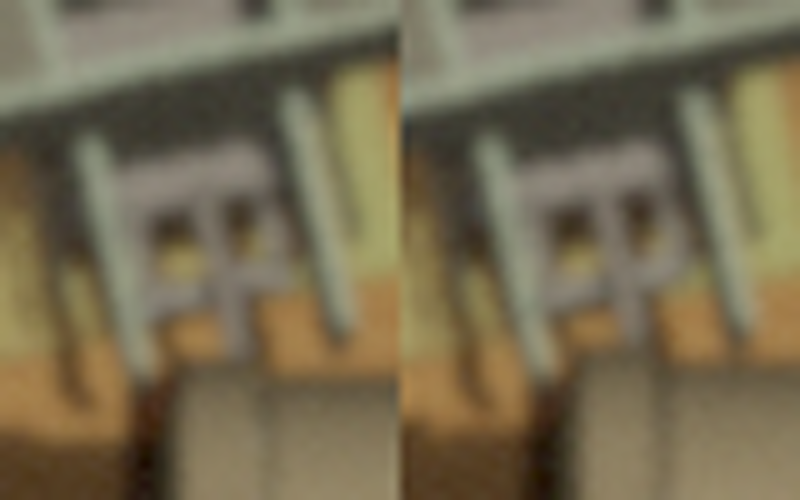

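Emit:
servo_tool(
  offset=[
    [0,-0.003,0],
    [0,-0.006,0],
    [0,-0.009,0],
    [0,-0.011,0],
    [0,-0.011,0],
    [0,-0.011,0],
  ],
  dr=[
    [0,0,0],
    [0,0,0],
    [0,0,0],
    [0,0,0],
    [0,0,0],
    [0,0,0],
  ],
  gripper=[15,15,15,15,15,15],
)

```text
time_s: 16.02
ee_pos: [0.5304, -0.0752, 0.124]
eef_rot: [0.557, 0.435, 0.557, -0.435]
ft_force: [-0.4, 0.1, -1.5]
finger_gap: 0.214
```

Run:
```python
from h import *
t=snap('top','t10')
s=sensors.get_state(); print(s['ee_pos'],s['time_s'],s['ft_force'],s['moment'],s['eef_rot'])
f=t['frame'][:,:,::-1]
a=cv2.imread('pics/t9.png')
cv2.imwrite('pics/t10z.png',cv2.resize(np.hstack([a[140:190,268:308],f[140:190,268:308]]),None,fx=10,fy=10,interpolation=2))
```

```text
[ 0.53037235 -0.07521168  0.12396423] 16.075 [ 0.08206875 -0.52918956 -2.02640465] [-0.00453911  0.00083019  0.04350615] [ 0.55733399  0.43532828  0.55721608 -0.43517623]
```

View pics/t10z.png

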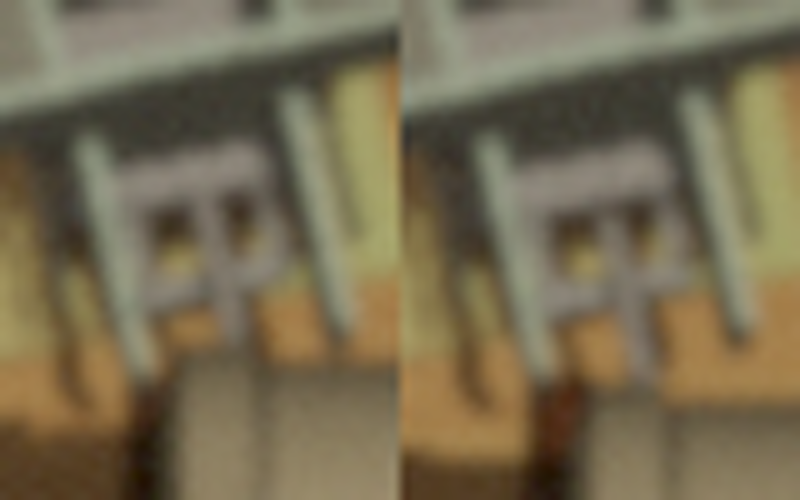

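Pin is free of both bar and lip; gate stays shut. Lift out, then back to the rod's old place.

Emit:
servo_tool(
  offset=[
    [-0.01,0,0],
    [-0.025,0,0],
    [-0.045,0,0],
    [-0.065,0,0],
    [-0.085,0,0],
    [-0.1,0,0],
    [-0.105,0,0],
    [-0.105,0,0],
  ],
  dr=[
    [0,0,0],
    [0,0,0],
    [0,0,0],
    [0,0,0],
    [0,0,0],
    [0,0,0],
    [0,0,0],
    [0,0,0],
  ],
  gripper=[15,15,15,15,15,15,15,15],
)

```text
time_s: 17.08
ee_pos: [0.5302, -0.0752, 0.229]
eef_rot: [0.557, 0.435, 0.557, -0.435]
ft_force: [-0.3, 0.3, -2.0]
finger_gap: 0.214
```

Run:
```python
from h import *
t=snap('top','t11');p=snap('scene','s11')
s=sensors.get_state(); print(s['ee_pos'],s['time_s'],s['ft_force'])
M=np.array([[0,.970,.242],[0,.242,-.970],[-1,0,0]])
print((M.T@(np.array([.5015,-.2756,s['ee_pos'][2]])-s['ee_pos'])).round(4))
f=t['frame'][:,:,::-1]
a=cv2.imread('pics/t5.png')
cv2.imwrite('pics/t11z.png',cv2.resize(np.hstack([a[140:190,268:308],f[140:190,268:308]]),None,fx=10,fy=10,interpolation=2))
```

```text
[ 0.52981074 -0.07522359  0.22816144] 17.175 [-0.4817098   0.68953518 -2.50110565]
[ 0.     -0.076   0.1875]
```

View pics/t11z.png

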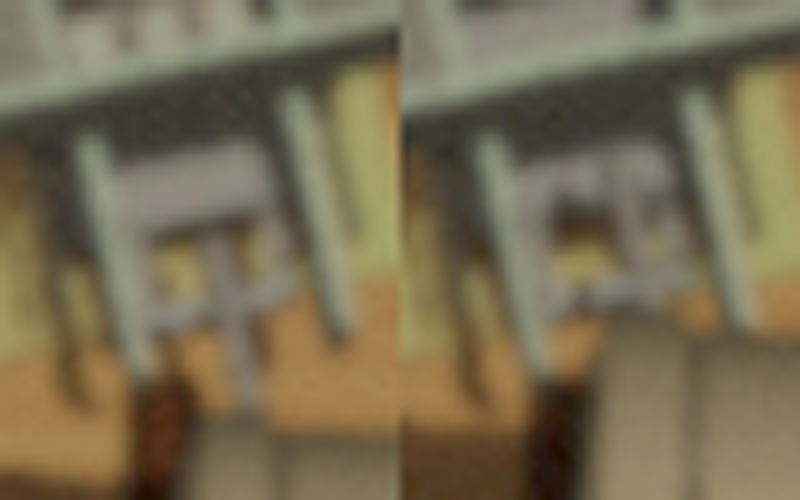

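View pics/s11.png

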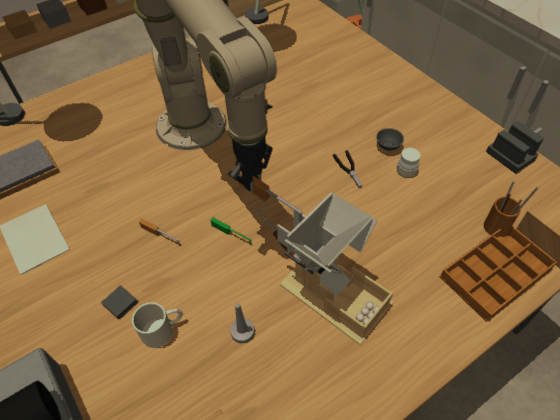

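Emit:
servo_tool(
  offset=[
    [0,-0.02,0.01],
    [0,-0.035,0.04],
    [0,-0.048,0.08],
    [0,-0.058,0.12],
    [0,-0.066,0.15],
    [0,-0.072,0.175],
    [0,-0.076,0.1875],
    [0,-0.076,0.1875],
  ],
  dr=[
    [0,0,0],
    [2,0,0],
    [4,0,0],
    [6,0,0],
    [8,0,0],
    [9.5,0,0],
    [9.9,0,0],
    [9.9,0,0],
  ],
  gripper=[15,15,15,15,15,15,15,15],
)

```text
time_s: 18.18
ee_pos: [0.5019, -0.2758, 0.2286]
eef_rot: [0.517, 0.482, 0.518, -0.482]
ft_force: [-0.5, 0.9, -1.0]
finger_gap: 0.216
```

Emit:
servo_tool(
  offset=[
    [0.02,0,0],
    [0.05,0,0],
    [0.09,0,0],
    [0.125,0,0],
    [0.155,0,0],
    [0.18,0,0],
    [0.197,0,0],
    [0.203,0,0],
  ],
  dr=[
    [0,0,0],
    [0,0,0],
    [0,0,0],
    [0,0,0],
    [0,0,0],
    [0,0,0],
    [0,0,0],
    [0,0,0],
  ],
  gripper=[15,15,15,15,15,15,15,15],
)

```text
time_s: 19.18
ee_pos: [0.5019, -0.2744, 0.0252]
eef_rot: [0.518, 0.481, 0.518, -0.481]
ft_force: [-0.0, 1.0, -2.4]
finger_gap: 0.213
```

Run:
```python
from h import *
t=snap('top','t12');p=snap('scene','s12');w=snap('wrist','w12')
s=sensors.get_state(); print(s['ee_pos'],s['time_s'],s['ft_force'])
f=p['frame'][:,:,::-1]
cv2.imwrite('pics/s12z.png',cv2.resize(f[230:320,140:260],None,fx=6,fy=6,interpolation=2))
```

```text
[ 0.50244177 -0.27540437  0.02652575] 19.325 [ 0.3115197   0.59185233 -1.18398408]
```

View pics/s12z.png

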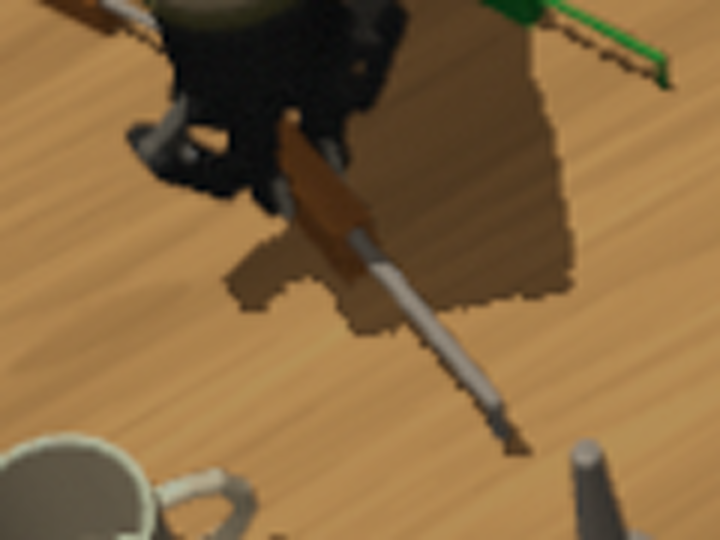

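Level, about 10 mm above the bench. Easing down.

Emit:
servo_tool(
  offset=[
    [0.002,0,0],
    [0.004,0,0],
    [0.006,0,0],
    [0.0075,0,0],
    [0.009,0,0],
    [0.009,0,0],
    [0.009,0,0],
  ],
  dr=[
    [0,0,0],
    [0,0,0],
    [0,0,0],
    [0,0,0],
    [0,0,0],
    [0,0,0],
    [0,0,0],
  ],
  gripper=[15,15,15,15,15,15,15],
)

```text
time_s: 20.2
ee_pos: [0.5019, -0.2755, 0.0169]
eef_rot: [0.518, 0.482, 0.518, -0.482]
ft_force: [-0.5, 0.1, -1.8]
finger_gap: 0.212
```

Emit:
servo_tool(
  offset=[
    [0.001,0,0],
    [0.0015,0,0],
    [0.002,0,0],
    [0.002,0,0],
  ],
  dr=[
    [0,0,0],
    [0,0,0],
    [0,0,0],
    [0,0,0],
  ],
  gripper=[15,15,15,15],
)

```text
time_s: 20.7
ee_pos: [0.5019, -0.2755, 0.0153]
eef_rot: [0.518, 0.482, 0.518, -0.482]
ft_force: [-3.6, 1.9, 4.2]
finger_gap: 0.221
```

Emit:
servo_tool(
  offset=[
    [0,0,0],
    [0,0,0],
    [0,0,0],
    [0,0,0],
    [0,0,0],
    [0,0,0],
    [0,0,0],
  ],
  dr=[
    [0,0,0],
    [0,0,0],
    [0,0,0],
    [0,0,0],
    [0,0,0],
    [0,0,0],
    [0,0,0],
  ],
  gripper=[25,30,45,70,100,100,100],
)

```text
time_s: 21.58
ee_pos: [0.5019, -0.2755, 0.0149]
eef_rot: [0.518, 0.482, 0.518, -0.482]
ft_force: [-0.1, 0.9, 0.2]
finger_gap: 0.995
```

Emit:
servo_tool(
  offset=[
    [-0.01,0,0],
    [-0.03,0,0],
    [-0.06,0,0],
    [-0.1,0,0],
    [-0.14,0,0],
    [-0.17,-0.02,0],
    [-0.18,-0.03,0],
    [-0.18,-0.03,0],
  ],
  dr=[
    [0,0,0],
    [0,0,0],
    [0,0,0],
    [0,0,0],
    [0,0,0],
    [0,0,0],
    [0,0,0],
    [0,0,0],
  ],
  gripper=[100,100,100,100,100,100,100,100],
)

```text
time_s: 22.58
ee_pos: [0.4716, -0.2781, 0.1954]
eef_rot: [0.518, 0.482, 0.517, -0.482]
ft_force: [0.1, 1.6, -0.3]
finger_gap: 1.0
```

Run:
```python
from h import *
t=snap('top','t13');p=snap('scene','s13')
s=sensors.get_state(); print(s['ee_pos'],s['time_s'],s['ft_force'],s['finger_gap'])
a=cv2.imread('pics/t5.png'); f=t['frame'][:,:,::-1]
cv2.imwrite('pics/t13z.png',cv2.resize(np.hstack([a[85:190,240:330],f[85:190,240:330]]),None,fx=4.4,fy=4.4,interpolation=2))
c,sn=np.cos(np.radians(14)),np.sin(np.radians(14))
for q in (t,p):
  for d in nets.boxes_of(q,'bead1_center'):
    x=atz(q,d['at'],.016); e=x[:2]-[.7275,-.0246]; print(d['p'],d['at'],[c*e[0]+sn*e[1],-sn*e[0]+c*e[1]])
f=p['frame'][:,:,::-1]
cv2.imwrite('pics/s13z.png',cv2.resize(f[200:350,120:400],None,fx=2.8,fy=2.8,interpolation=2))
```

```text
[ 0.47173658 -0.27730917  0.19375499] 22.675 [-0.52297007 -0.23850366  0.32561537] 1.0012352351764515
0.32 [354.9, 209.6] [np.float64(-0.23367660595167), np.float64(-0.18745195662066572)]
0.37 [358.9, 316.6] [np.float64(0.15870992173666731), np.float64(-0.02003214646576014)]
```

View pics/t13z.png

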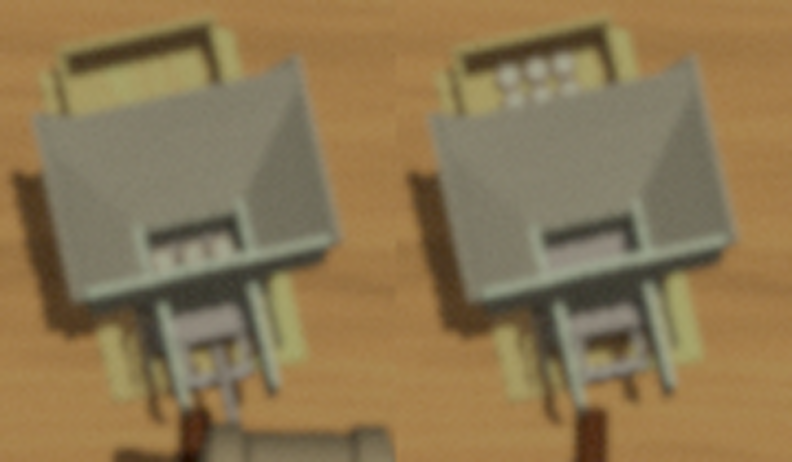

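View pics/s13z.png

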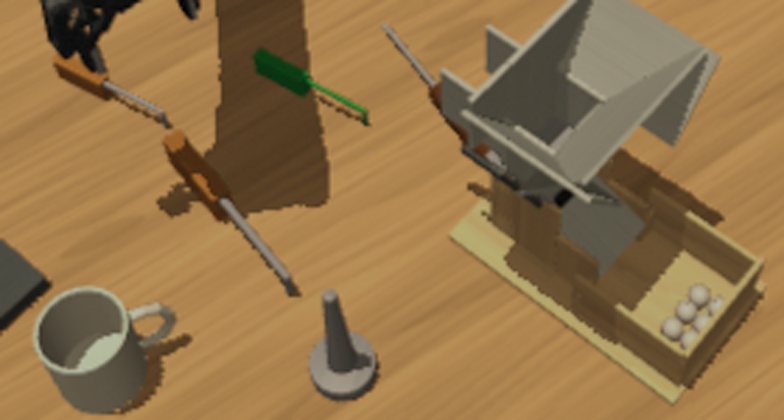

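Run:
```python
from h import *
s=sensors.get_state(); print(s['time_s'],abs(s['qd']).max(),s['ft_force'])
print(job.sign_off())
```

```text
22.775 0.0037114255247516787 [ 0.00505377  0.18316496 -0.92224144]
the job is handed in; nothing more can be done
None
```

I completed the whole sequence and handed the job in at about 22.8 s of the 58 s; the sign-off gives no verdict.

- **Opening:** I took the larger orange-handled rod, left the green one and the smaller one alone, let the hook into the pull loop, and pulled the gate back. The commanded pull was 61 mm, less the slack in the loop. Pictures afterwards showed all six beads in the catch tray.
- **Shutting and pressing:** I pushed the gate shut with the same hook. The wrist force stayed at about 4 N of drag, then climbed to about 15 N over the last 3 mm, which fits the rubber buffer. I backed the hook off inside the loop and lifted it clear.
- **Setting down:** I eased the rod onto the bench where I had found it and let go. The hand ended at about 0.19 m, clear of everything.

**Last checks:**
- The gate looks shut and about 3 mm further in than at the start, so it may have begun slightly open.
- All six beads look to be in the tray.
- The rod is level and released on the bench, well clear of the hopper.
- In the scene view, the mug, mandrel and driver look where they were. I did not re-measure any bystander.

**What failed or is indirect:**
- The bead network was no help: it found nothing after the beads fell. At the end it gave one plausible tray hit and one false one on the rod. The bead count is from my own look at the pictures.
- The gate reading is inferred from force and pictures, since the joint value cannot be read.

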